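Shut and latch the tilt-out bin

ROBOT

A 6-joint arm with a two-finger parallel gripper is mounted at the origin on the work surface. World frame = base frame: x ahead of the robot, y to its left, z up, the work surface at z = 0. Lengths are in m, angles in rad, forces in N, time in s.
With the tool pointing down it reaches from about 0.425 to 1.125 m from the base axis. Payload 14.9 kg.
Tool frame: the origin (TCP) lies midway between the tips of the shut fingers; the grasp point (between the pads) lies 19 mm behind it; z points along the fingers, y is the line along which they close (so a half turn about z gives the same grasp; the last joint's range is limited). The gripper opens to 91 mm and grips with 3 to 60 N. Pads are 32 mm wide; open, the fingers measure 118 mm over their backs; the gripper's body (76 mm by 178 mm) begins 60 mm behind the grasp point.
Start: joints at [-1.252, 0.379, 1.734, -0, 1.028, -0.033], TCP at [0.241, -0.657, 0.188] pointing down, gripper open.
Joint ranges: [-2.77, 2.77], [-0.74, 2.19], [0, 2.66], [-1.06, 4.2], [0.31, 2.87], [-3.08, 3.08]. Speed limits (rad/s): [1.89, 1.89, 2.39, 3.14, 3.14, 3.14].

INTERFACE

Orientations are given as a unit quaternion [x, y, z, w].
In Python, from station import ctrl, cams gives the robot as it stands.
- The arm moves only by the tool jog_arm, never from a script. Its arguments are lists of equal length, an entry for each row: "offset": the shift along the world's x, y, z in cm, a list of three; "angular": the turn, a rotation vector about the world's x, y, z in rad, a list of three. A call has 1 to 10 rows; each row is the pose to reach, as a shift and turn from the pose commanded when the call began; what a row does not reach only later rows make up. A row lasts 1/10 s, in which the tool goes at most 50 mm and 8.59 degrees, less where a joint would pass 70% of its speed; a pose out of reach is approached as far as the arm can. A call with a gripper value outside its range is refused whole. "grip" is the finger opening in cm, from 0 to 9.12, set as the call begins (left out, the last holds). The fingers move at their own pace and stop on an object; "force" is the grip in N (left out, the last holds). Time passes only in rows, so rows that repeat a pose let the fingers close. It gives the time, the measured TCP pose, the force, the opening and the grip force at its end, in the units of the state.
- ctrl.sense(): the state, without advancing time (a new reading comes with each control period).
- cams.capture(name): name is "scene" or "top"; returns the picture (480x640x3 uint8, red, green, blue); there is no depth.
- cams.camera_model(name): a dict with "camera_matrix" (3x3 intrinsics, pixels), "k1" (the pictures are not rectified: a ray, as slopes to the right and down, at radius r is drawn at 1 + k1 r^2 times it, then the intrinsics apply), "world_to_cam" (4x4, takes a point from world to camera coordinates). Camera axes: x right, y down, z forward; pixel columns grow to the right and rows downward; lengths in m; the calibration is good to about 2 mm. A picture is of the moment at which its call begins. camera_model takes no time and is no camera call.
- ctrl.sign_off(): hands the job in; it is judged then, once.
Trained networks look in the newest picture that a camera, given by its name, has taken for a name from the list of things; names that differ only in an ending like _2 or _b are one class to them, and where a whole thing is asked for, a point or a joint stands for the part that bears it (a point fixed in the world has none). Each returns a list of dicts, best first, with "score" (0 to 1); they miss things now and then, are a little off and sometimes report something else, mostly with a low value. They report only what shows in the picture. A call takes as long as a camera call.
- cams.boxes_of(label, camera): "rect" ([left, top, width, height] in pixels, round what is visible of it).
- cams.regions_of(label, camera): "region" (480x640 bool, what is visible of it) and "rect" ([left, top, width, height] in pixels, round what is visible of it).
The state is a dict: "t": time; "joint_pos": joint angles; "qd": joint speeds; "effort": joint torques, N m; "tool_pos": TCP position; "orientation": TCP orientation; "wrist_force": force on the tool from outside, world axes, zero at the start; "torque": the same for the moment, N m; "grip_width": finger opening in m; "grip_force": force on a finger pad.
Only numpy, scipy, OpenCV 4.12 (cv2) and the standard library are available. Lean on these libraries where they do the work, as an engineer would, in place of code of your own. Each camera call takes 0.05 s, during which the arm holds its last target. There are 200 camera calls.

TASK

Push the tilt-out bin under the shelf's top board fully shut by its tab, then push the steel latch arm on the board round until it points straight out over the middle of the tab, so that its toe stands in front of the tab. Push gently with the fingertips, nothing needs to be gripped, and leave the hide, tray, spray bottle and tweezers on the board where they are.

Things in the scene. Friction and masses are not known exactly. Their poses are not given: they have to be found in the camera images.
- shelf: bamboo shelf unit, fixed, top of its top board 200 mm over the bench. Origin on the bench under the latch pivot; x to the unit's back, z up. In its axes (mm) the board covers x -55 (front edge, robot side) to 185, y -200 to 450. The bin is under it, centred on y 0; its shut front panel (8 thick, 250 wide) covers x -64 to -56, up to 3 below the board's top
- bin (a joint): tilt of the grey plastic tilt-out bin, rad: 0 = fully shut (hard stop), positive = top leaning out towards the robot, 0.6 at most; starts at 0.15 to 0.35. Hinge line parallel to shelf y at shelf x -60 mm, 22 mm over the bench. Stays where it is left; about 2 N at the tab moves it
- tab_top (a point): middle of the top edge of the bin's tab, a tongue 56 mm wide, 8 thick, rising 18 over the rest of the front panel. Bin shut: 15 mm above the board's top (215 over the bench) at shelf x -60, y 0. Site x is the panel's normal (to the unit's back when shut), z up along the panel
- latch (a joint): angle of the steel turn latch on the board, rad, counter-clockwise from above: 0 = arm points to the shelf's back (+x), 1.57 = to shelf +y, 3.14 or -3.14 = straight out over the front and the tab (latched; either way round is good; stops at 3.7 and -3.7). Starts at -1.4 to 1.4. Stays where it is left; about 1 N on the arm moves it
- latch_pivot (a point): on the latch's vertical pivot axis, level with the top of its arm (39 above the board)
- latch_toe (a point): top of the latch arm over its toe, 85 mm from the pivot axis, x outwards along the arm. Arm: bar 14 mm wide, to 91 from the axis, underside 19 and top 39 above the board; hub at the pivot: radius 13, 41 high. Toe: block 12 long, 14 wide under the arm's end, down to 3 above the board. With the bin shut the arm swings 4 mm over the tab, the toe in front of it
- hide: bystander: orange plastic half-dome hide, 110 across, 58 high; origin under its centre. Stands on the board
- tray: bystander: round aluminium feeding tray, 112 across, 18 high; origin under its centre. On the board
- bottle: bystander: empty clear glass spray bottle, 62 across, 153 high, near the shelf's +y end of the board; origin under its centre
- tweezers: bystander: chrome tweezers lying on the board near its -y end, 150 long, 15 wide, 6 high; origin under the middle

How it is judged:
On the way, in this order (a step that is already met when the one before it is completed fails the run):
1. the bin is pushed fully shut while the latch is still clear of the tab (value of joint bin below 0.04 rad and not (x of latch_toe in the frame of shelf below -0.055 m and y of latch_toe in the frame of shelf between -0.045 and 0.045 m)), for 0.2 s.
2. the latch arm is pushed round until it points out over the middle of the tab (x of latch_toe in the frame of shelf below -0.06 m and y of latch_toe in the frame of shelf between -0.02 and 0.02 m), for 0.2 s.
At the end, for the whole second after the job is handed in: The bin is shut (within 0.04 rad, about 8 mm at the tab), the latch arm points out over the front with its toe within 20 mm of the middle line of the tab and is at rest, and the four bystanders stand where they stood (within 15 mm) (all of step 2 and value of joint bin below 0.04 rad and velocity of joint latch between -0.05 and 0.05 rad/s and distance of each of hide, tray, bottle, tweezers from where it was at the start of the episode below 0.015 m and angle between each of hide, tray, bottle, tweezers's own z axis and vertical below 0.15 rad); the robot touches nothing.
It fails at once if a bystander was lifted, carried or knocked (moved over 20 mm or tilted over 0.3 rad) (distance of any of hide, tray, bottle, tweezers from where it was at the start of the episode above 0.02 m or angle between any of hide, tray, bottle, tweezers's own z axis and vertical above 0.3 rad).
It fails at once if the latch was swung over the tab while the bin still stood open (x of latch_toe in the frame of shelf below -0.055 m and y of latch_toe in the frame of shelf between -0.045 and 0.045 m and value of joint bin above 0.08 rad).
It fails at once if bin, latch or shelf was shoved or squeezed with more than 40 N (contact force between the arm and shelf above 40 N).
It also fails if it takes over 50 s, if anything falls off the work surface, if the arm or the gripper's body presses on something with over 40 N, if the wrist force passes 120 N, or if a joint passes its speed limit or range.

## Working session

There is one attempt and no reset: what is moved stays moved. The work goes in short steps, Python scripts to look and compute and a tool call to move; the robot and the scene stay as the last step left them, time stands still between calls to the robot, and variables do not carry over. Pictures are saved under pics/ and viewed, at most 13 in all, crops included, and the job is handed in when it is done.

Besides the shell and the picture viewer there is one more tool, called after ">>>" as a command line: name --argument value ..., lists and objects as JSON in quotes. jog_arm: Moves the arm, as the interface text tells. Its arguments: {"type":"object","properties":{"offset":{"type":"array"},"angular":{"type":"array"},"grip":{"type":"number"},"force":{"type":"number"}},"required":["offset","angular"]}

```bash
mkdir -p pics; ls; python3 - <<'E'
from station import ctrl,cams
import cv2,numpy as np
s=ctrl.sense();print(s['t'],s['tool_pos'],s['orientation'],s['grip_width'])
for c in("scene","top"):
    cv2.imwrite(f"pics/{c}0.png",cams.capture(c)[:,:,::-1])
    m=cams.camera_model(c);print(c,np.round(m["camera_matrix"],1).tolist(),m["k1"],np.round(m["world_to_cam"],4).tolist())
    for l in("shelf","bin","latch","hide","tray","bottle","tweezers"):
        print(l,[(round(b['score'],2),np.round(b['rect']).tolist()) for b in cams.boxes_of(l,c)[:2]])
E
```

```text
pics
0.0 [ 0.24108303 -0.65673777  0.18777666] [ 9.84569484e-01  1.74993264e-01 -6.27949533e-05 -5.33151180e-04] 0.09125703489267792
scene [[580.1, 0.0, 319.3], [0.0, 580.1, 232.2], [0.0, 0.0, 1.0]] -0.1496123602683874 [[-0.382, 0.9241, 0.0137, 0.1969], [0.7004, 0.2992, -0.648, -0.3452], [-0.6029, -0.2379, -0.7615, 1.5696], [0.0, 0.0, 0.0, 1.0]]
shelf [(0.72, [134.0, 136.0, 375.0, 198.0])]
bin [(0.75, [214.0, 137.0, 116.0, 26.0]), (0.71, [132.0, 138.0, 379.0, 196.0])]
latch [(0.76, [249.0, 159.0, 19.0, 52.0])]
hide [(0.6, [327.0, 175.0, 60.0, 65.0])]
tray [(0.75, [252.0, 158.0, 18.0, 54.0]), (0.64, [392.0, 177.0, 63.0, 49.0])]
bottle [(0.67, [456.0, 126.0, 49.0, 86.0])]
tweezers [(0.92, [152.0, 162.0, 25.0, 59.0])]
top [[595.7, 0.0, 335.1], [0.0, 595.7, 238.2], [0.0, 0.0, 1.0]] 0.0651700182260966 [[0.0224, -0.9993, 0.031, 0.0193], [-0.9824, -0.0277, -0.185, 0.6434], [0.1857, -0.0263, -0.9823, 1.0717], [0.0, 0.0, 0.0, 1.0]]
shelf [(0.55, [130.0, 136.0, 415.0, 239.0])]
bin [(0.97, [356.0, 287.0, 154.0, 63.0])]
latch [(0.7, [402.0, 210.0, 33.0, 68.0])]
hide [(0.72, [269.0, 214.0, 65.0, 72.0])]
tray [(0.82, [199.0, 257.0, 70.0, 68.0])]
bottle [(0.86, [143.0, 302.0, 55.0, 43.0])]
tweezers [(0.72, [484.0, 166.0, 39.0, 87.0])]
```

View pics/scene0.png

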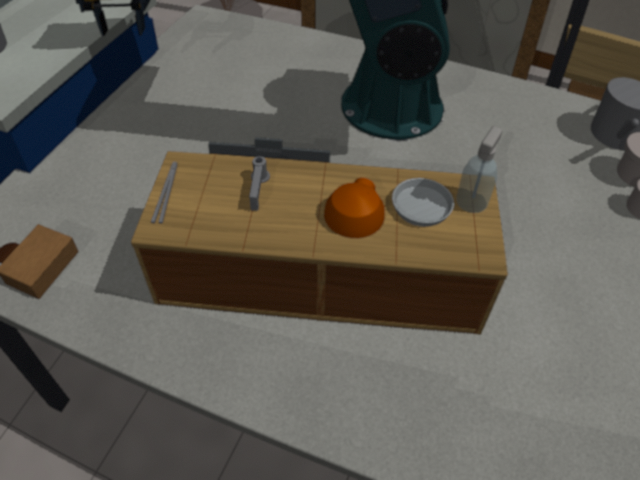

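View pics/top0.png

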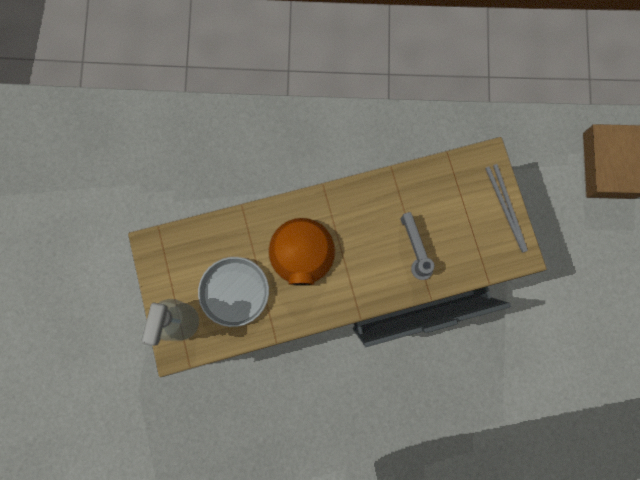

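The top view shows the board's corners at about (501,138), (545,270), (161,376) and (129,233). The hub is at (425,267), the arm's end at (407,217), and the bin stands open with its tab near (442,324). The scene view agrees.

```bash
cat > h.py <<'E'
from station import ctrl,cams
import cv2,numpy as np
from scipy.optimize import least_squares
M={c:cams.camera_model(c) for c in("scene","top")}
def ray(c,uv):
    m=M[c];K=np.array(m["camera_matrix"]);d=np.array([m["k1"],0,0,0,0.])
    p=cv2.undistortPointsIter(np.array([[uv]],float),K,d,None,None,(3,50,1e-9))[0,0]
    T=np.array(m["world_to_cam"]);R=T[:3,:3]
    return -R.T@T[:3,3],R.T@np.r_[p,1]
def atz(c,uv,z):
    o,d=ray(c,uv);return o+d*(z-o[2])/d[2]
def proj(c,P):
    m=M[c];T=np.array(m["world_to_cam"]);d=np.array([m["k1"],0,0,0,0.])
    return cv2.projectPoints(np.atleast_2d(P).astype(float),cv2.Rodrigues(T[:3,:3])[0],T[:3,3],np.array(m["camera_matrix"]),d)[0][:,0]
def S(p,q):  # shelf pose p=(x,y,yaw) -> world
    q=np.atleast_2d(q);c,s=np.cos(p[2]),np.sin(p[2])
    return np.c_[p[0]+c*q[:,0]-s*q[:,1],p[1]+s*q[:,0]+c*q[:,1],q[:,2]]
def inv(p,w):
    c,s=np.cos(p[2]),np.sin(p[2]);d=np.asarray(w)[:2]-p[:2];return np.array([c*d[0]+s*d[1],-s*d[0]+c*d[1]])
E
python3 - <<'E'
from h import *
C=np.array([[.185,-.2,.2],[-.055,-.2,.2],[-.055,.45,.2],[.185,.45,.2]])
uv=np.array([[501,138],[545,270],[161,376],[129,233]],float)
Cs=C[[1,0,3]];us=np.array([[168,153],[137,245],[505,270]],float)
f=lambda p:np.r_[(proj("top",S(p,C))-uv).ravel(),(proj("scene",S(p,Cs))-us).ravel()]
r=least_squares(f,[.7,-.2,.2]);p=r.x;print("shelf",p.round(4),r.fun.round(1))
print("hub px pred",proj("top",S(p,[0,0,.241])),proj("scene",S(p,[0,0,.241])))
for n,q,z in(("hubtop",(426,266),.241),("toe",(407,217),.239)):print(n,inv(p,atz("top",q,z)).round(4))
for n,q,z in(("hub",(259,161),.241),("toe",(254,205),.239)):print("s",n,inv(p,atz("scene",q,z)).round(4))
for t in(.15,.2,.25,.3,.35,.4):
    L=np.array([[-.060-.193*np.sin(t),y,.022+.193*np.cos(t)] for y in(-.028,.028)])
    L2=np.array([[-.060-.175*np.sin(t),y,.022+.175*np.cos(t)] for y in(-.125,.125)])
    print(t,proj("top",S(p,np.r_[L,L2])).round(0).tolist(),proj("scene",S(p,L)).round(0).tolist())
a=cv2.imread("pics/top0.png")[200:360,340:560];cv2.imwrite("pics/crop.png",cv2.resize(a,None,fx=3.6,fy=3.6,interpolation=cv2.INTER_CUBIC))
E
```

```text
shelf [ 0.5682 -0.1036  0.2962] [-0.6 -2.3  1.8 -0.7 -3.   3.4 -3.2  0.9 -2.1 -3.7 -7.8 -3.7  3.2  3.3]
hub px pred [[425.5303061  265.81408394]] [[258.37131381 159.45619861]]
hubtop [-0.0005 -0.0006]
toe [0.0838 0.0048]
s hub [0.004  0.0019]
s toe [0.1129 0.0111]
0.15 [[456.0, 317.0], [422.0, 326.0], [509.0, 300.0], [363.0, 341.0]] [[253.0, 139.0], [281.0, 141.0]]
0.2 [[457.0, 323.0], [424.0, 332.0], [510.0, 305.0], [364.0, 346.0]] [[254.0, 136.0], [281.0, 138.0]]
0.25 [[459.0, 328.0], [425.0, 338.0], [512.0, 310.0], [365.0, 352.0]] [[255.0, 134.0], [282.0, 136.0]]
0.3 [[460.0, 334.0], [427.0, 344.0], [513.0, 315.0], [367.0, 357.0]] [[255.0, 132.0], [283.0, 134.0]]
0.35 [[461.0, 340.0], [428.0, 349.0], [514.0, 320.0], [368.0, 362.0]] [[256.0, 131.0], [283.0, 132.0]]
0.4 [[463.0, 345.0], [429.0, 355.0], [515.0, 325.0], [369.0, 367.0]] [[257.0, 129.0], [284.0, 131.0]]
```

View pics/crop.png

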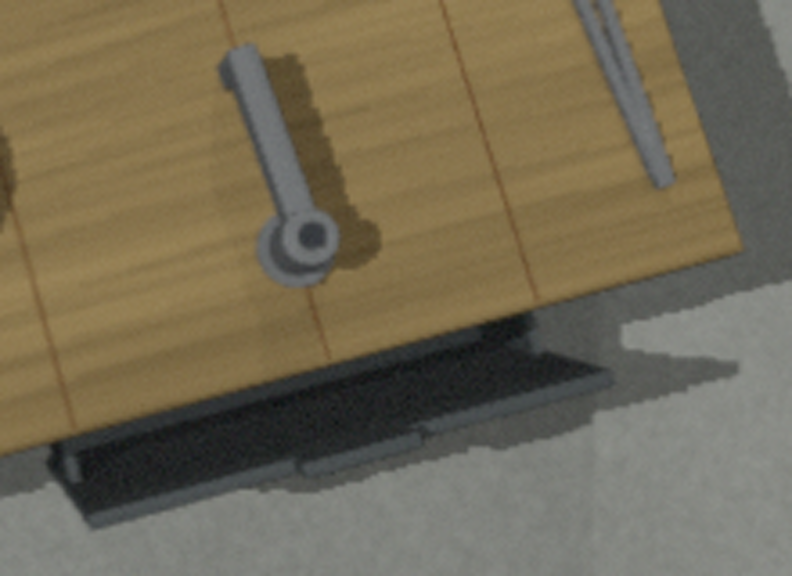

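```bash
python3 - <<'E'
from h import *
g=cv2.cvtColor(cv2.imread("pics/top0.png"),cv2.COLOR_BGR2GRAY)
uv0=np.array([[[501,138]],[[545.5,269.5]],[[161,376]],[[129,233]]],np.float32)
uv=cv2.cornerSubPix(g,uv0.copy(),(5,5),(-1,-1),(3,50,.01))[:,0];print(uv.round(1).tolist())
C=np.array([[.185,-.2,.2],[-.055,-.2,.2],[-.055,.45,.2],[.185,.45,.2],[0,0,.241]])
uv=np.r_[uv,[[426.7,265.3]]]
f=lambda p:(proj("top",S(p,C))-uv).ravel()
r=least_squares(f,[.57,-.1,.3],loss='soft_l1');p=r.x;print("shelf",p.round(4),f(p).round(1))
np.save("p.npy",p)
for n,q,z in(("hubtop",(426.7,265.3),.241),("armend",(407.2,213.5),.239),("tabL",(424,330),.212),("tabR",(456.7,321),.212),("hideTop",(302,248),.23),("twA",(524,250),.203),("twB",(490,167),.203),("twC",(498,167),.203),("tray",(234,292),.21)):print(n,inv(p,atz("top",q,z)).round(4),atz("top",q,z).round(3))
for l in("hide","tweezers"):
    b=cams.regions_of(l,"top")[0];v,u=np.nonzero(b["region"]);q=np.array([inv(p,atz("top",(a,c),.2)) for a,c in zip(u[::7],v[::7])]);print(l,b['score'],q.min(0),q.max(0),np.hypot(*q.T).min())
for n,q in(("pushstart",[-.13,0,.2]),("shut",[-.08,0,.2]),("a",[.06,.06,.225])):print(n,S(p,q))
E
```

```text
[[501.70001220703125, 136.8000030517578], [545.5999755859375, 268.20001220703125], [159.6999969482422, 377.1000061035156], [127.5999984741211, 232.6999969482422]]
shelf [ 0.5694 -0.1055  0.2935] [ 0.1 -1.6  2.3  0.7 -0.7  0.7 -0.4 -0.3 -0.  -0.3]
hubtop [-0.0004  0.0001] [ 0.569 -0.106  0.241]
armend [0.0885 0.0052] [ 0.653 -0.075  0.239]
tabL [-0.0962  0.0289] [ 0.469 -0.106  0.212]
tabR [-0.0965 -0.026 ] [ 0.485 -0.158  0.212]
hideTop [0.08   0.1828] [0.593 0.093 0.23 ]
twA [-0.0149 -0.1712] [ 0.605 -0.274  0.203]
twB [ 0.1357 -0.1617] [ 0.746 -0.221  0.203]
twC [ 0.1321 -0.1748] [ 0.747 -0.235  0.203]
tray [0.0429 0.3057] [0.522 0.2   0.21 ]
hide 0.9 [0.0242632  0.13142125] [0.13679011 0.23560506] 0.14658404582703044
tweezers 0.84 [-0.01791283 -0.17776507] [ 0.13796599 -0.15295549] 0.16499988822774253
pushstart [[ 0.44500194 -0.14306087  0.2       ]]
shut [[ 0.49286397 -0.12859621  0.2       ]]
a [[ 0.60952005 -0.03066074  0.225     ]]
```

>>> jog_arm --offset '[[0,0,6],[1,4,10],[3,8,12],[5,13,12],[7,18,12],[9,23,12],[11,28,12],[13,33,12],[15,38,12],[17,43,12]]' --angular '[[0,0,-0.058],[0,0,-0.058],[0,0,-0.058],[0,0,-0.058],[0,0,-0.058],[0,0,-0.058],[0,0,-0.058],[0,0,-0.058],[0,0,-0.058],[0,0,-0.058]]' --grip 0

```text
t: 1.9
tool_pos: [0.3974, -0.2605, 0.3087]
orientation: [0.989, 0.146, 0.0, 0.0]
wrist_force: [1.4, -1.0, -0.5]
grip_width: 0.0144
grip_force: 0.0
```

>>> jog_arm --offset '[[2.9,8.3,0],[2.9,8.3,0],[2.9,8.3,0],[2.9,8.3,-4],[2.9,8.3,-8],[2.9,8.3,-10.5],[2.9,8.3,-10.5],[2.9,8.3,-10.5]]' --angular '[[0,0,0],[0,0,0],[0,0,0],[0,0,0],[0,0,0],[0,0,0],[0,0,0],[0,0,0]]'

```text
t: 2.7
tool_pos: [0.4263, -0.1799, 0.2042]
orientation: [0.989, 0.146, -0.0, -0.0]
wrist_force: [1.1, 0.2, 0.3]
grip_width: 0.0009
grip_force: 0.0
```

>>> jog_arm --offset '[[1.0,2.4,0],[1.5,3.6,0],[2.5,3.9,0],[3.0,4.05,0],[3.4,4.2,0],[3.9,4.3,0],[4.4,4.5,0],[4.8,4.6,0],[5.2,4.7,0],[5.5,4.8,0]]' --angular '[[0,0,0],[0,0,0],[0,0,0],[0,0,0],[0,0,0],[0,0,0],[0,0,0],[0,0,0],[0,0,0],[0,0,0]]'

```text
t: 3.7
tool_pos: [0.4814, -0.1313, 0.2034]
orientation: [0.989, 0.146, -0.0, -0.0]
wrist_force: [0.9, -0.3, 0.4]
grip_width: 0.0008
grip_force: 0.0
```

>>> jog_arm --offset '[[0.3,0.1,0],[0.6,0.2,0],[0.8,0.25,0]]' --angular '[[0,0,0],[0,0,0],[0,0,0]]'

```text
t: 4.0
tool_pos: [0.4894, -0.1288, 0.2034]
orientation: [0.989, 0.146, 0.0, -0.0]
wrist_force: [-1.0, -0.7, 0.2]
grip_width: 0.0004
grip_force: 0.0
```

>>> jog_arm --offset '[[0.3,0.1,0],[0.6,0.2,0],[0.8,0.25,0]]' --angular '[[0,0,0],[0,0,0],[0,0,0]]'

```text
t: 4.3
tool_pos: [0.4974, -0.1263, 0.2035]
orientation: [0.989, 0.146, 0.0, 0.0]
wrist_force: [-0.5, -0.0, 0.5]
grip_width: 0.0004
grip_force: 0.0
```

```bash
python3 - <<'E'
from h import *
a=cams.capture("top");cv2.imwrite("pics/t1.png",cv2.resize(a[200:360,340:560,::-1],None,fx=3.6,fy=3.6,interpolation=cv2.INTER_CUBIC))
s=ctrl.sense();print(s['tool_pos'],s['wrist_force'],inv(np.load("p.npy"),s['tool_pos']))
E
```

```text
[ 0.49755063 -0.12629724  0.20345269] [ 1.04398658 -0.68561766  0.27664343] [-0.07484866  0.00084485]
```

View pics/t1.png

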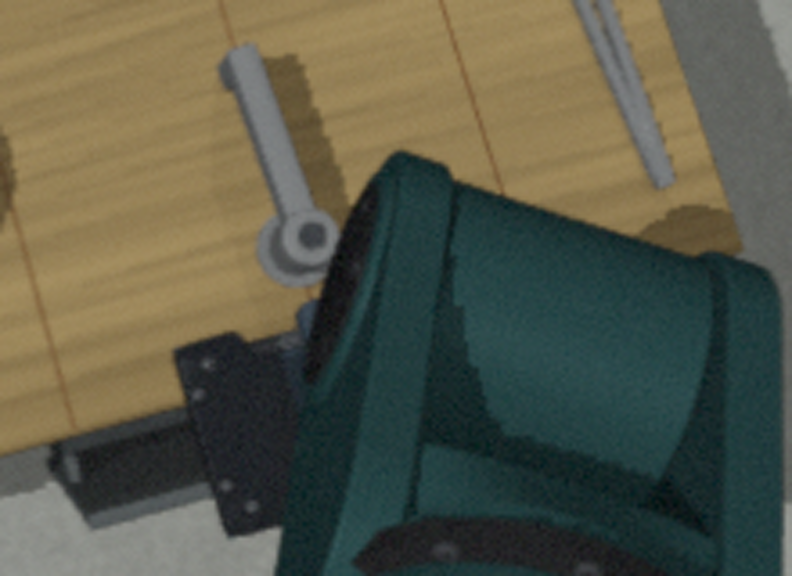

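The bin's left top corner is still at crop (90,525), so the panel hasn't moved. I'll check the fingertip against it in the scene view.

```bash
python3 - <<'E'
from h import *
p=np.load("p.npy")
a=cams.capture("scene");cv2.imwrite("pics/s1.png",cv2.resize(a[80:220,140:340,::-1],None,fx=4,fy=4,interpolation=cv2.INTER_CUBIC))
s=ctrl.sense();t=s['tool_pos'];print((proj("scene",t)[0]-[140,80])*4,(proj("scene",t+[0,0,.08])[0]-[140,80])*4,(proj("top",t)[0]-[340,200])*3.6)
for t in (0,.1,.2,.3):
    L2=np.array([[-.060-r*np.sin(t),y,.022+r*np.cos(t)] for y in(-.125,-.028,.028,.125) for r in(.175,.193)])
    print(t,((proj("top",S(p,L2))-[340,200])*3.6).round(0).tolist(),((proj("scene",S(p,L2))-[140,80])*4).round(0).tolist())
E
```

```text
[501.17250605 272.78292326] [492.0710563  144.84255273] [344.34976159 406.0126421 ]
0 [[594.0, 302.0], [607.0, 298.0], [392.0, 358.0], [401.0, 354.0], [275.0, 390.0], [281.0, 388.0], [69.0, 448.0], [72.0, 446.0]] [[248.0, 285.0], [243.0, 258.0], [439.0, 299.0], [437.0, 271.0], [551.0, 307.0], [550.0, 279.0], [748.0, 322.0], [748.0, 294.0]]
0.1 [[606.0, 339.0], [620.0, 339.0], [403.0, 395.0], [414.0, 397.0], [286.0, 428.0], [294.0, 430.0], [80.0, 486.0], [84.0, 489.0]] [[257.0, 263.0], [253.0, 234.0], [446.0, 277.0], [444.0, 247.0], [557.0, 285.0], [556.0, 255.0], [751.0, 299.0], [752.0, 270.0]]
0.2 [[616.0, 376.0], [632.0, 381.0], [414.0, 433.0], [425.0, 439.0], [296.0, 466.0], [305.0, 472.0], [90.0, 524.0], [96.0, 531.0]] [[265.0, 245.0], [262.0, 214.0], [452.0, 258.0], [451.0, 226.0], [562.0, 266.0], [562.0, 234.0], [754.0, 280.0], [755.0, 249.0]]
0.3 [[625.0, 413.0], [642.0, 422.0], [423.0, 470.0], [436.0, 480.0], [305.0, 503.0], [316.0, 514.0], [100.0, 561.0], [106.0, 573.0]] [[274.0, 230.0], [272.0, 197.0], [459.0, 243.0], [458.0, 210.0], [567.0, 250.0], [567.0, 218.0], [756.0, 264.0], [758.0, 232.0]]
```

View pics/s1.png

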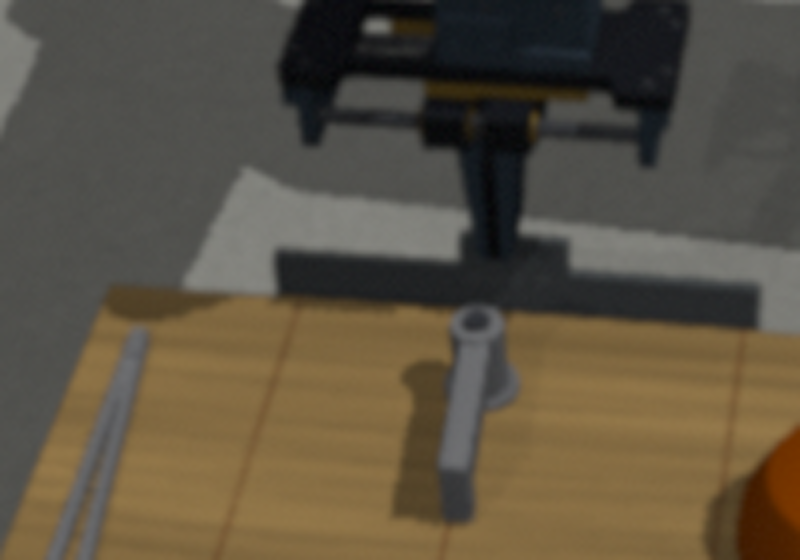

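```bash
python3 - <<'E'
from h import *
a=cv2.imread("pics/s1.png")[90:350,380:640]
a=cv2.resize(np.clip((a/255.)**.5*255*1.2,0,255).astype(np.uint8),(600,600),interpolation=cv2.INTER_CUBIC)
cv2.imwrite("pics/s1c.png",a)
E
```

```text
(no output)
```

View pics/s1c.png

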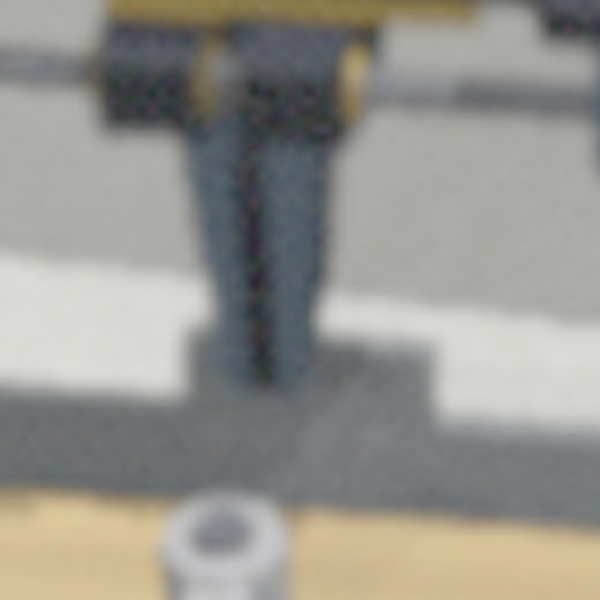

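The view shows the fingertips at scene pixel (263,144), on the near side of the tab. They passed just over it, so the real tips sit about 8 mm higher than I assumed. I'll back out and push lower.

>>> jog_arm --offset '[[0,0,2],[0,0,4],[-3,-0.9,4],[-6,-1.8,4],[-6,-1.8,4],[-6,-1.8,0],[-6,-1.8,-2.0],[-6,-1.8,-2.0]]' --angular '[[0,0,0],[0,0,0],[0,0,0],[0,0,0],[0,0,0],[0,0,0],[0,0,0],[0,0,0]]'

```text
t: 5.2
tool_pos: [0.4358, -0.1438, 0.1812]
orientation: [0.989, 0.146, -0.002, -0.001]
wrist_force: [-0.2, -0.1, 0.1]
grip_width: 0.0005
grip_force: 0.0
```

>>> jog_arm --offset '[[0.6,0.2,0],[1.2,0.4,0],[1.7,0.5,0],[2.1,0.65,0],[2.5,0.75,0],[2.9,0.9,0]]' --angular '[[0,0,0],[0,0,0],[0,0,0],[0,0,0],[0,0,0],[0,0,0]]'

```text
t: 5.8
tool_pos: [0.4665, -0.1353, 0.1836]
orientation: [0.989, 0.146, 0.0, 0.0]
wrist_force: [-0.5, 0.1, -0.4]
grip_width: 0.0007
grip_force: 0.4
```

>>> jog_arm --offset '[[0.4,0.1,0],[0.8,0.25,0],[1.2,0.35,0],[1.5,0.45,0],[1.8,0.55,0]]' --angular '[[0,0,0],[0,0,0],[0,0,0],[0,0,0],[0,0,0]]'

```text
t: 6.3
tool_pos: [0.4844, -0.1298, 0.1834]
orientation: [0.989, 0.146, -0.0, -0.0]
wrist_force: [-0.3, -0.4, -0.0]
grip_width: -0.0001
grip_force: 0.2
```

>>> jog_arm --offset '[[0.3,0.1,0],[0.6,0.2,0]]' --angular '[[0,0,0],[0,0,0]]'

```text
t: 6.5
tool_pos: [0.4903, -0.1278, 0.1834]
orientation: [0.989, 0.146, 0.0, 0.0]
wrist_force: [-1.3, -1.5, 0.9]
grip_width: 0.0001
grip_force: 1.6
```

>>> jog_arm --offset '[[0.2,0.05,0],[0.4,0.1,0]]' --angular '[[0,0,0],[0,0,0]]'

```text
t: 6.7
tool_pos: [0.4909, -0.1275, 0.1831]
orientation: [0.989, 0.147, -0.004, -0.0]
wrist_force: [-39.2, -15.0, 26.2]
grip_width: 0.0004
grip_force: 21.1
```

```bash
python3 - <<'E'
from h import *
p=np.load("p.npy")
a=cams.capture("scene");cv2.imwrite("pics/s2.png",cv2.resize(np.clip((a[80:220,140:340,::-1]/255.)**.6*280,0,255).astype(np.uint8),None,fx=4,fy=4,interpolation=cv2.INTER_CUBIC))
s=ctrl.sense();t=s['tool_pos'];print(t,s['wrist_force'],inv(p,t))
E
```

```text
[ 0.49068792 -0.12758089  0.18308552] [-31.7608568  -11.64895516  23.59054594] [-0.08178927  0.00160143]
```

View pics/s2.png

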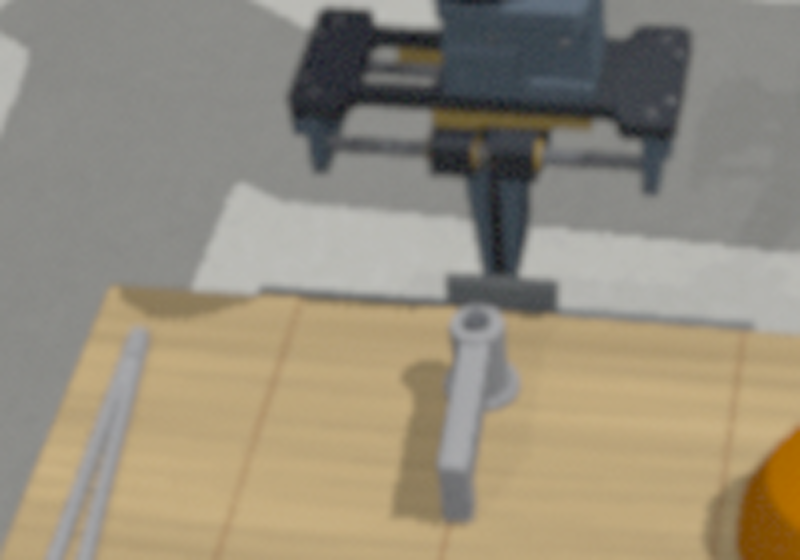

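The bin is shut: the tab now shows at (448–556, 280), where zero tilt predicts it. Backing off now, as the stop force was high.

>>> jog_arm --offset '[[-1,-0.3,0],[-3,-0.9,0],[-4,-1.2,0],[-4,-1.2,4],[-4,-1.2,8],[-4,-1.2,11],[-1,1,11],[3,5,11],[6,8,11],[6,8,11]]' --angular '[[0,0,0],[0,0,0],[0,0,0],[0,0,0],[0,0,0],[0,0,0],[0,0,0],[0,0,0],[0,0,0],[0,0,0]]'

```text
t: 7.75
tool_pos: [0.557, -0.0438, 0.2935]
orientation: [0.989, 0.148, 0.001, -0.0]
wrist_force: [-0.5, -0.4, 1.1]
grip_width: 0.0006
grip_force: 0.0
```

```bash
python3 - <<'E'
from h import *
p=np.load("p.npy");t=ctrl.sense();print(t['t'],t['tool_pos'],inv(p,t['tool_pos']),t['wrist_force'])
t=t['tool_pos']
def c(f,gap=0,r=.055):
    u=np.array([np.cos(f),np.sin(f)]);n=np.array([-u[1],u[0]])
    q=r*u+(.007+gap+.017*abs(n[0])+.010*abs(n[1]))*n
    return S(p,[*q,.214])[0]
s0=c(.05,.018);print("start shift cm",((s0-t)*100).round(1))
for f in np.r_[np.arange(.05,-3.1,-.16),-3.14]:print(round(f,2),((c(f)-s0)*100)[:2].round(1).tolist())
E
```

```text
7.75 [ 0.55702966 -0.04379414  0.29347102] [0.00595466 0.06261328] [-0.45197737 -0.42997485  1.12997903]
start shift cm [ 5.2 -0.9 -7.9]
0.05 [0.6, -1.7]
-0.11 [1.1, -2.4]
-0.27 [1.5, -3.0]
-0.43 [1.8, -3.7]
-0.59 [2.0, -4.5]
-0.75 [2.1, -5.3]
-0.91 [2.1, -6.2]
-1.07 [1.8, -7.2]
-1.23 [1.4, -8.1]
-1.39 [0.8, -9.0]
-1.55 [0.0, -9.7]
-1.71 [-0.6, -10.3]
-1.87 [-1.4, -10.7]
-2.03 [-2.2, -11.1]
-2.19 [-3.2, -11.3]
-2.35 [-4.2, -11.3]
-2.51 [-5.3, -11.1]
-2.67 [-6.3, -10.7]
-2.83 [-7.3, -10.1]
-2.99 [-8.1, -9.4]
-3.14 [-8.7, -8.5]
```

>>> jog_arm --offset '[[3,-0.4,0],[5.2,-0.9,0],[5.2,-0.9,-3],[5.2,-0.9,-6],[5.2,-0.9,-7.9],[5.2,-0.9,-7.9]]' --angular '[[0,0,0],[0,0,0],[0,0,0],[0,0,0],[0,0,0],[0,0,0]]'

```text
t: 8.35
tool_pos: [0.6043, -0.056, 0.2118]
orientation: [0.989, 0.146, -0.002, -0.001]
wrist_force: [0.6, -0.2, 0.2]
grip_width: 0.0002
grip_force: 0.0
```

>>> jog_arm --offset '[[0.3,-0.9,0],[0.6,-1.7,0],[0.9,-2.1,0],[1.1,-2.4,0],[1.5,-3.0,0],[1.8,-3.7,0],[2.0,-4.5,0],[2.1,-5.3,0],[2.1,-6.2,0],[2.1,-6.2,0]]' --angular '[[0,0,0],[0,0,0],[0,0,0],[0,0,0],[0,0,0],[0,0,0],[0,0,0],[0,0,0],[0,0,0],[0,0,0]]'

```text
t: 9.35
tool_pos: [0.627, -0.119, 0.2143]
orientation: [0.989, 0.146, -0.0, 0.0]
wrist_force: [0.3, 0.8, -0.6]
grip_width: 0.0005
grip_force: 0.0
```

```bash
python3 - <<'E'
from h import *
p=np.load("p.npy")
a=cams.capture("scene");cv2.imwrite("pics/s3.png",cv2.resize(np.clip((a[80:220,140:340,::-1]/255.)**.6*280,0,255).astype(np.uint8),None,fx=4,fy=4,interpolation=cv2.INTER_CUBIC))
s=ctrl.sense();t=s['tool_pos'];print(t,s['wrist_force'],inv(p,t))
E
```

```text
[ 0.62696255 -0.11844908  0.21434575] [-0.23435918 -0.28908178 -0.90924304] [ 0.05130009 -0.02908056]
```

View pics/s3.png

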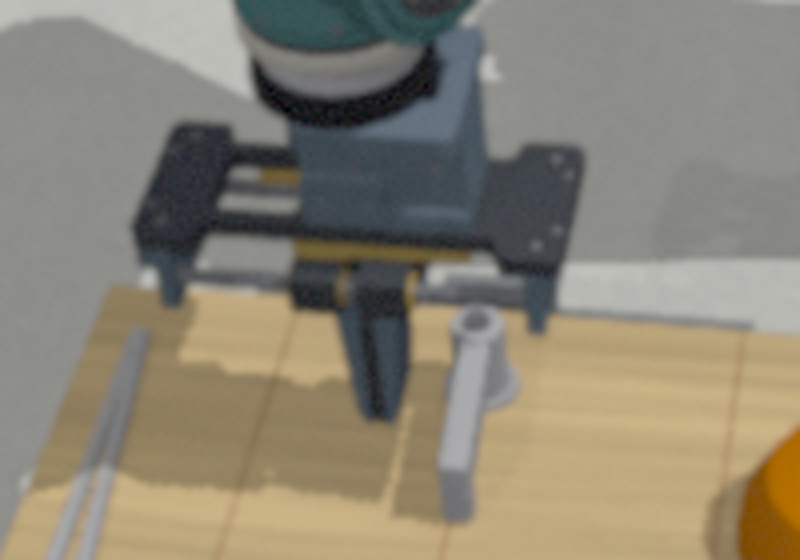

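```bash
python3 - <<'E'
from h import *
p=np.load("p.npy");t=ctrl.sense()['tool_pos']
def tri(a,b):
    P=[];
    o1,d1=ray("top",a);o2,d2=ray("scene",b)
    k=np.linalg.lstsq(np.c_[d1,-d2],o2-o1,rcond=None)[0];x,y=o1+k[0]*d1,o2+k[1]*d2
    return ((x+y)/2).round(4),np.linalg.norm(x-y).round(4)
print("hub",tri((426.7,265.3),(140+478/4,80+322/4)))
print("armend",tri((407.2,213),(140+456/4,80+465/4)))
print("tweezer tip",tri((524.5,250),(140+140/4,80+330/4)))
print("board corner",tri((545.8,268.5),(140+108/4,80+288/4)))
o,d=ray("scene",(234.5,183.8))
print("tcp px",proj("scene",t))
for z in(.2,.21,.22,.23,.24,.25,.26):
    w=o+d*(z-o[2])/d[2];print(z,w.round(4),inv(p,w).round(3),np.hypot(*(w-t)[:2]).round(4))
a=cams.capture("top");cv2.imwrite("pics/t3.png",cv2.resize(np.clip((a[170:350,340:560,::-1]/255.)**.6*280,0,255).astype(np.uint8),None,fx=3.3,fy=3.3,interpolation=cv2.INTER_CUBIC))
print((proj("top",t)[0]-[340,170])*3.3)
E
```

```text
hub (array([ 0.5685, -0.1037,  0.2393]), np.float64(0.0044))
armend (array([ 0.653 , -0.0728,  0.2373]), np.float64(0.0049))
tweezer tip (array([ 0.6038, -0.2722,  0.2042]), np.float64(0.0038))
board corner (array([ 0.5755, -0.31  ,  0.195 ]), np.float64(0.0026))
tcp px [[237.71988728 188.19247017]]
0.2 [ 0.6069 -0.1373  0.2   ] [ 0.027 -0.041] 0.0275
0.21 [ 0.6155 -0.1317  0.21  ] [ 0.036 -0.038] 0.0175
0.22 [ 0.624  -0.1261  0.22  ] [ 0.046 -0.036] 0.0082
0.23 [ 0.6326 -0.1205  0.23  ] [ 0.056 -0.033] 0.0059
0.24 [ 0.6411 -0.1148  0.24  ] [ 0.066 -0.03 ] 0.0146
0.25 [ 0.6496 -0.1092  0.25  ] [ 0.076 -0.027] 0.0245
0.26 [ 0.6582 -0.1036  0.26  ] [ 0.085 -0.024] 0.0346
[301.54511753 207.45293687]
```

View pics/t3.png

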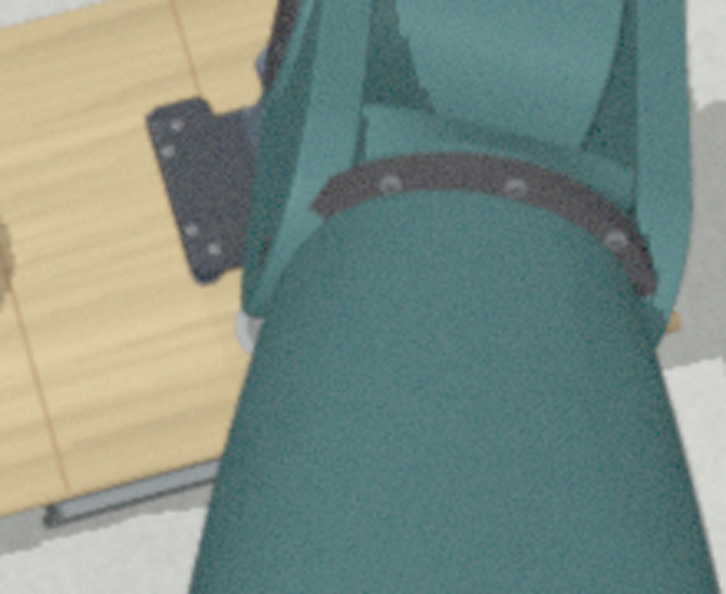

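The finger crossed the latch arm without moving it: the arm end is still at (456,462) in the scene crop and the finger is now on its -y side. The tips must be higher than nominal, so I'll go back over and take a lower pass.

>>> jog_arm --offset '[[0,0,3],[0,0,6],[-1,3,6],[-2.1,6.2,6],[-2.1,6.2,6],[-2.1,6.2,3],[-2.1,6.2,0],[-2.1,6.2,-0.8],[-2.1,6.2,-1.4],[-2.1,6.2,-1.4]]' --angular '[[0,0,0],[0,0,0],[0,0,0],[0,0,0],[0,0,0],[0,0,0],[0,0,0],[0,0,0],[0,0,0],[0,0,0]]'

```text
t: 10.45
tool_pos: [0.6064, -0.056, 0.2007]
orientation: [0.989, 0.146, 0.0, 0.0]
wrist_force: [-0.3, -0.3, 0.6]
grip_width: 0.0002
grip_force: 0.0
```

>>> jog_arm --offset '[[0.3,-0.9,0],[0.6,-1.7,0],[0.9,-2.1,0],[1.1,-2.4,0],[1.5,-3.0,0],[1.8,-3.7,0]]' --angular '[[0,0,0],[0,0,0],[0,0,0],[0,0,0],[0,0,0],[0,0,0]]'

```text
t: 11.05
tool_pos: [0.6244, -0.0932, 0.2004]
orientation: [0.989, 0.146, -0.0, -0.0]
wrist_force: [-0.8, 2.4, 0.6]
grip_width: 0.0004
grip_force: 0.9
```

```bash
python3 - <<'E'
from h import *
p=np.load("p.npy")
a=cams.capture("scene");s=ctrl.sense();t=s['tool_pos'];print(t,s['wrist_force'],inv(p,t))
print([(b['score'],b['rect']) for b in cams.boxes_of("latch","scene")])
b=cv2.imread("pics/scene0.png")[:,:,::-1]
d=np.abs(a.astype(int)-b).sum(2)
print(d[190:212,245:258].mean(), d[170:212,245:275].astype(int).max(1)) # toe area change
E
```

```text
[ 0.62485891 -0.09412959  0.20049504] [-0.8315031   0.40076536  0.07905451] [ 0.05632187 -0.00519239]
[(0.86, [222.4, 164.4, 47.1, 39.2]), (0.47, [131.4, 149.7, 376.3, 185.1])]
81.12937062937063 [241 241 246 251 251 255 253 250 253 247 249 245 245 243 234 233 230 234
 229 226 222 216 219 207 160 128 110  85  90 101 103 108 106 113 129 160
 169 153 151 155 135  86]
```

The latch swung this time. Continuing the arc.

>>> jog_arm --offset '[[0.2,-0.8,0],[0.3,-1.6,0],[0.3,-2.5,0],[0,-3.5,0],[-0.4,-4.4,0],[-1.0,-5.3,0],[-1.8,-6.0,0],[-2.4,-6.6,0],[-3.2,-7.0,0],[-3.2,-7.0,0]]' --angular '[[0,0,0],[0,0,0],[0,0,0],[0,0,0],[0,0,0],[0,0,0],[0,0,0],[0,0,0],[0,0,0],[0,0,0]]'

```text
t: 12.15
tool_pos: [0.5911, -0.1634, 0.2005]
orientation: [0.989, 0.146, -0.0, 0.0]
wrist_force: [0.3, 0.8, 0.8]
grip_width: 0.0001
grip_force: 0.0
```

```bash
python3 - <<'E'
from h import *
p=np.load("p.npy")
s=ctrl.sense();t=s['tool_pos'];print(t,s['wrist_force'],inv(p,t))
a=cams.capture("scene")
print([(b['score'],b['rect']) for b in cams.boxes_of("latch","scene")])
for f in (-1.55,-1.7,-1.87,-2.03):print(f,proj("scene",S(p,[.091*np.cos(f),.091*np.sin(f),.239])))
def c(f,r):
    u=np.array([np.cos(f),np.sin(f)]);n=np.array([-u[1],u[0]])
    return S(p,[*(r*u+(.007+.017*abs(n[0])+.010*abs(n[1]))*n),.2])[0]
for f,r in zip(np.arange(-1.87,-3.2,-.127),np.interp(np.arange(11),[0,10],[.055,.037])):print(round(f,2),((c(f,r)-t)*100)[:2].round(1).tolist(),inv(p,c(f,r)).round(3))
E
```

```text
[ 0.59107193 -0.16337174  0.20047667] [0.32541587 0.82759273 0.79033552] [ 0.00394832 -0.06169944]
[(0.9, [231.4, 150.5, 37.4, 30.5])]
-1.55 [[209.05860417 157.63888108]]
-1.7 [[211.06945226 152.80275997]]
-1.87 [[214.53032342 147.62296104]]
-2.03 [[218.8270758  143.15270697]]
-1.87 [0.4, 0.3] [ 0.009 -0.06 ]
-2.0 [-0.2, 0.2] [ 0.002 -0.059]
-2.12 [-0.9, 0.1] [-0.004 -0.058]
-2.25 [-1.6, 0.2] [-0.011 -0.055]
-2.38 [-2.2, 0.4] [-0.017 -0.052]
-2.5 [-2.9, 0.6] [-0.022 -0.048]
-2.63 [-3.5, 0.9] [-0.027 -0.043]
-2.76 [-4.1, 1.4] [-0.031 -0.037]
-2.89 [-4.5, 1.9] [-0.034 -0.031]
-3.01 [-4.9, 2.5] [-0.036 -0.024]
-3.14 [-5.2, 3.1] [-0.037 -0.017]
```

>>> jog_arm --offset '[[-0.2,0.2,0],[-0.9,0.1,0],[-1.6,0.2,0],[-2.2,0.4,0],[-2.9,0.6,0],[-3.5,0.9,0],[-4.1,1.4,0],[-4.1,1.4,0]]' --angular '[[0,0,0],[0,0,0],[0,0,0],[0,0,0],[0,0,0],[0,0,0],[0,0,0],[0,0,0]]'

```text
t: 13.05
tool_pos: [0.5502, -0.1483, 0.2004]
orientation: [0.989, 0.147, -0.0, -0.0]
wrist_force: [-0.5, -0.1, -0.2]
grip_width: 0.0004
grip_force: 0.0
```

```bash
python3 - <<'E'
from h import *
p=np.load("p.npy")
s=ctrl.sense();t=s['tool_pos'];print(t,s['wrist_force'],inv(p,t))
a=cams.capture("scene");cv2.imwrite("pics/s4.png",cv2.resize(np.clip((a[80:220,140:340,::-1]/255.)**.6*280,0,255).astype(np.uint8),None,fx=4,fy=4,interpolation=cv2.INTER_CUBIC))
for f in (-2.5,-2.7,-2.9,-3.14):print(f,(proj("scene",S(p,[.091*np.cos(f),.091*np.sin(f),.239]))-[140,80])*4)
E
```

```text
[ 0.55018314 -0.14829031  0.20036227] [-0.48533422 -0.13582391 -0.21475857] [-0.03082913 -0.03543403]
-2.5 [[384.19679662 212.58576639]]
-2.7 [[419.23268301 202.41270498]]
-2.9 [[455.93726194 196.8279414 ]]
-3.14 [[500.43154381 196.39717544]]
```

View pics/s4.png

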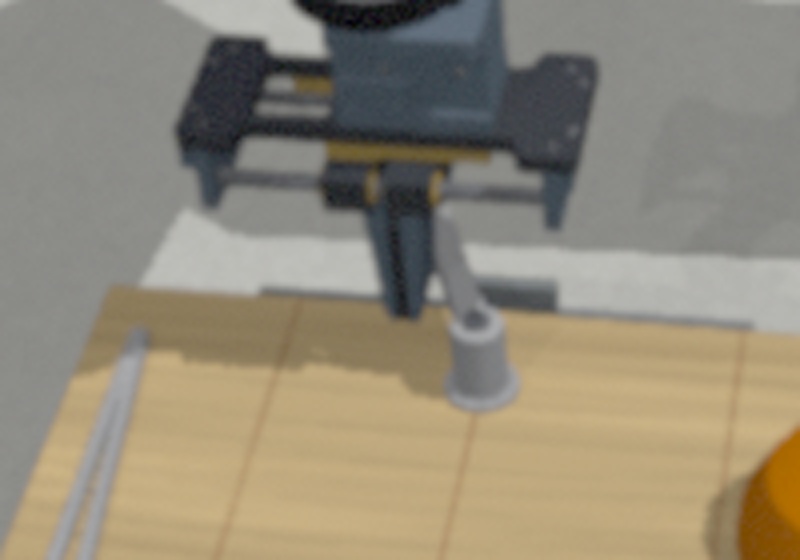

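The arm's end is at about (442,210), near −2.8 rad, with the finger trailing on its −y side as planned. The bin is still shut.

>>> jog_arm --offset '[[-0.2,0.25,0],[-0.4,0.5,0],[-0.6,0.8,0],[-0.8,1.1,0],[-1.0,1.4,0],[-1.1,1.7,0],[-1.1,1.7,0]]' --angular '[[0,0,0],[0,0,0],[0,0,0],[0,0,0],[0,0,0],[0,0,0],[0,0,0]]'

```text
t: 13.8
tool_pos: [0.54, -0.1314, 0.2004]
orientation: [0.989, 0.146, -0.0, -0.0]
wrist_force: [0.2, 0.5, -0.1]
grip_width: 0.0002
grip_force: 0.0
```

```bash
python3 - <<'E'
from h import *
p=np.load("p.npy")
s=ctrl.sense();t=s['tool_pos'];print(t,s['wrist_force'],inv(p,t))
a=cams.capture("scene");cv2.imwrite("pics/s5.png",cv2.resize(np.clip((a[80:220,140:340,::-1]/255.)**.6*280,0,255).astype(np.uint8),None,fx=4,fy=4,interpolation=cv2.INTER_CUBIC))
E
```

```text
[ 0.53995808 -0.13144786  0.20042307] [ 0.18711458  0.48926437 -0.0582274 ] [-0.03574457 -0.01635372]
```

View pics/s5.png

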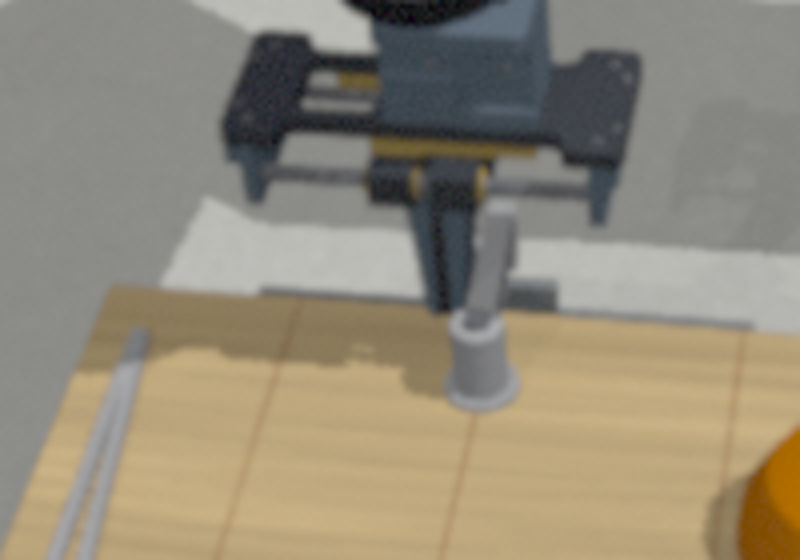

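The arm's end is at (502,202), which matches the straight-out prediction of about (505,202), and the toe stands in front of the tab. I'll back away and check numerically.

>>> jog_arm --offset '[[0.3,-1,0],[0.9,-2.9,0],[0.9,-2.9,4],[0.9,-2.9,8],[0.9,-2.9,12],[-2,-7,13],[-4,-12,13],[-6,-17,13],[-8,-22,13],[-10,-27,13]]' --angular '[[0,0,0],[0,0,0],[0,0,0],[0,0,0],[0,0,0],[0,0,0],[0,0,0],[0,0,0],[0,0,0],[0,0,0]]'

```text
t: 14.85
tool_pos: [0.445, -0.3899, 0.3308]
orientation: [0.989, 0.146, 0.0, 0.0]
wrist_force: [1.1, 0.3, 0.3]
grip_width: 0.0007
grip_force: 0.0
```

>>> jog_arm --offset '[[-3,-5,0],[-6,-10,0],[-8,-15,0],[-10,-20,0],[-10,-20,0],[-10,-20,0],[-10,-20,0]]' --angular '[[0,0,0],[0,0,0],[0,0,0],[0,0,0],[0,0,0],[0,0,0],[0,0,0]]'

```text
t: 15.55
tool_pos: [0.3458, -0.5871, 0.33]
orientation: [0.989, 0.146, -0.0, -0.0]
wrist_force: [-0.2, -0.5, 0.3]
grip_width: 0.0007
grip_force: 0.0
```

```bash
python3 - <<'E'
from h import *
p=np.load("p.npy");print(ctrl.sense()['tool_pos'])
a=cams.capture("top");cams.capture("scene")
for c in("top","scene"):
  for l in("latch","bin","hide","tray","bottle","tweezers"):print(c,l,[(round(b['score'],2),np.round(b['rect']).tolist()) for b in cams.boxes_of(l,c)[:2]])
r=cams.regions_of("latch","top")[0];v,u=np.nonzero(r["region"])
q=np.array([inv(p,atz("top",(x,y),.239)) for x,y in zip(u,v)])
print("latch",r['score'],q.min(0).round(3),q.max(0).round(3));e=q[q[:,0]<-.06];print("toe",len(e),e.mean(0).round(3),e.min(0).round(3),e.max(0).round(3))
r=cams.regions_of("bin","top")[0];v,u=np.nonzero(r["region"])
q=np.array([inv(p,atz("top",(x,y),.2)) for x,y in zip(u,v)]);print("bin",r['score'],q.min(0).round(3),q.max(0).round(3))
E
```

```text
[ 0.3457767  -0.58706473  0.33000718]
top latch [(0.59, [414.0, 258.0, 34.0, 63.0])]
top bin [(0.63, [358.0, 284.0, 143.0, 46.0])]
top hide [(0.66, [268.0, 215.0, 68.0, 72.0])]
top tray [(0.67, [486.0, 167.0, 39.0, 87.0]), (0.63, [200.0, 257.0, 69.0, 69.0])]
top bottle [(0.58, [143.0, 300.0, 54.0, 43.0]), (0.49, [198.0, 258.0, 71.0, 63.0])]
top tweezers [(0.73, [486.0, 167.0, 37.0, 85.0])]
scene latch [(0.89, [250.0, 127.0, 17.0, 55.0]), (0.64, [326.0, 176.0, 60.0, 65.0])]
scene bin [(0.7, [223.0, 145.0, 57.0, 14.0])]
scene hide [(0.8, [324.0, 177.0, 62.0, 63.0])]
scene tray [(0.59, [389.0, 177.0, 68.0, 50.0]), (0.39, [255.0, 130.0, 14.0, 54.0])]
scene bottle [(0.72, [455.0, 126.0, 51.0, 86.0]), (0.6, [252.0, 131.0, 18.0, 53.0])]
scene tweezers [(0.95, [153.0, 162.0, 22.0, 62.0])]
latch 0.6 [-0.091 -0.012] [0.014 0.026]
toe 246 [-0.076  0.001] [-0.091 -0.009] [-0.06   0.012]
bin 0.8 [-0.067 -0.122] [-0.055  0.137]
```

The toe is centred (y ≈ 1 mm, end at x −91 mm), the bin front is at −0.067 to −0.055 (shut), and the four bystanders haven't moved.

```bash
python3 -c "
from station import ctrl
print(ctrl.sign_off())"
```

```text
the job is handed in; nothing more can be done
None
```

The bin is shut, the latch arm points straight out with its toe about 1 mm off the tab's middle, the bystanders hadn't moved, and the job is handed in; but one wrist reading at the bin's stop was about 49 N, so the 40 N limit may have been broken, and I viewed 11 pictures instead of 10.

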